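Lock a quarter-turn stop stud in a T-track to hold a block for drilling

TASK

Clamp the oak block in the drilling fixture: take the quarter-turn stop stud out of its parking block, drop its head through the slot of the T-track behind the oak block, and slide it along the track so that its barrel pushes the block onto the spring plunger of the end stop until it bears firmly, at about 10 newtons and never harder than 20. Holding it there, press the wing down against its spring, turn it a quarter turn clockwise as seen from above until the wing lies square across the track, and let go, so that the stud stays locked and keeps the block under spring load. Leave the pine block, the tape measure and the screwdriver where they are.

Things in the scene. Friction and masses are not known exactly. Their poses are not given: they have to be found in the camera images.
- fixture: Fixed plywood board 84x213x24 mm (x = -42 to 42, y = -92 to 121) with an aluminium T-track let in flush along x = 0. Origin on its underside, y along the track towards the end stop. Two wooden guide strips, 13 mm high, 47 mm apart inside, on the top from y = -30 to 98 mm, keep the oak block over the track.
- slot (a point): Middle of the slot at the board's top, fixture (0, -70, 24) mm, axes as the fixture's: a free place to drop the head in. The slot is 15 mm wide and open all along (fixture y = -92 to 121); its lips are 5 mm thick, the groove below them is 36 mm wide and its floor lies 16 mm under the board's top.
- end_stop: Steel block 62x20x34 mm fixed on the board's +y end; origin at the middle of its underside, fixture (0, 108, 24) mm. From it a sleeve with a brass spring plunger points to -y, 15 mm over the board. The sleeve was set for another job: the plunger's free tip is anywhere from fixture y = 64 to 82 mm (not measured, find it by touch or sight). It gives 1 mm per 2.2 N, over 9 mm.
- oak_block: Loose hardwood block 42x85x30 mm (x, y, z), about 60 to 100 g, lying on the board over the track between the guide strips, its length along the track; origin at the middle of its underside. The stud's barrel pushes on the middle of its -y end, so that its +y end runs onto the plunger.
- stud: Steel quarter-turn stop stud, 240 g, upright. Origin on its axis at the barrel's underside (spring at rest), z up; head and wing are long along its y. Head below, barrel (26 mm diameter, z = 0 to 34 mm), wing on top. Half a turn about z makes no difference. Origin at fixture z = 24 mm when the barrel rests on the track, 22.5 mm when locked.
- stud_wing (a point): Middle of the stud's flat wing (53 mm over the stud's origin): 12 mm thick (stud x), 44 mm long (y), 24 mm high. Hold the stud here. The barrel slides up the stem against a spring: with the barrel on the track the wing stays up until pressed with 12 N, then goes down 1 mm per 1.5 N, 5.5 mm at most.
- stud_head (a point): Middle of the stud's hammer head (7 mm under the stud's origin): 12 mm (x), 34 mm (y), 7 mm high. With the wing not pressed its top is 1.5 mm too high to turn under the lips: press the wing down 2 to 5 mm, turn, let go, and the spring clamps it up. Rounded corners let it turn clockwise from above only; square ones stop it at 90 to 105 degrees.
- park_block: Fixed wooden block 44x62x28 mm, origin at the middle of its underside; the stud stands in it at first, the barrel on its top and the head in a pocket 17x39 mm (x, y). Lift the stud straight up 15 mm or more to clear it.
- pine_block: Bystander: pine block 50 x 110 x 22 mm, origin at the middle of its underside; leave it.
- tape_measure: Bystander: yellow tape measure 38x80x61 mm, origin at the middle of its underside; leave it.
- driver: Bystander: screwdriver with red handle, 25 x 204 x 34 mm, origin at the middle of its underside; leave it.
Things that resemble listed ones, but are neither listed nor needed, are in the scene too. Leave any blue, red or turquoise look-alike of the oak_block alone.

How it is judged:
By the outcome, as a careful person would: the job done as asked, in the order asked, and still so for the second after the job is handed in, with the robot touching nothing.
It also fails if it takes over 58 s, if anything falls off the work surface, if the arm or the gripper's body presses on something with over 40 N, if the wrist force passes 120 N, or if a joint passes its speed limit or range.

ROBOT

A 7-joint arm with a two-finger parallel gripper is mounted at the origin on a cart in front of the work surface, level with it; the furniture and walls round the work are solid. World frame = base frame: x ahead of the robot, y to its left, z up, the work surface at z = 0. Lengths are in mm, angles in rad, forces in N, time in s.
With the tool pointing down it reaches from about 425 to 875 mm from the base axis. Payload 8.4 kg.
Tool frame: the origin (TCP) lies at the very end of the fingers, on their centre line; the grasp point (between the pads) lies 19 mm behind it; z points along the fingers, y is the line along which they close (so a half turn about z gives the same grasp; the last joint's range is limited). The gripper opens to 87 mm and grips with 3 to 60 N. Pads are 19 mm wide; open, the fingers measure 117 mm over their backs; the gripper's body (75 mm by 190 mm) begins 51 mm behind the grasp point.
Start: joints at [1.014, 0.333, 0.04, 1.465, -0.013, 1.343, -0.059], TCP at [287.259, -583.049, 222.546] pointing down, gripper open.
Joint ranges: [-2.58, 2.58], [-0.38, 2.09], [-1.3, 1.39], [0.25, 2.4], [-1.5, 4.64], [0.08, 2.09], [-2.65, 2.65]. Speed limits (rad/s): [2.22, 2.22, 2.79, 2.79, 3.14, 3.14, 3.14].

INTERFACE

Orientations are given as a rotation vector (axis times angle).
In Python, from plant import env gives the robot as it stands.
- The arm moves only by the tool arm_command, never from a script. Its argument "rows" is text: rows parted by semicolons, each of 7 numbers parted by spaces: the shift along the tool's x, y, z in m, then the turn, a rotation vector about the tool's x, y, z in degrees, then the gripper's target within -1 to 1 (shut at 1, half-way at 0, fully open at -1). A call has 1 to 20 rows; each row is the pose to reach, as a shift and turn from the pose commanded when the call began, along the tool's axes at that moment; what a row does not reach only later rows make up. A row lasts 1/10 s, in which the tool goes at most 50 mm and 8.59 degrees, less where a joint would pass 70% of its speed; a pose out of reach is approached as far as the arm can. A call with a gripper value outside its range is refused whole. The fingers move at their own pace and stop on an object; "squeeze" is the grip in N (left out, the last holds). Time passes only in rows, so rows that repeat a pose let the fingers close. It gives the time, the measured TCP pose, the force, the opening and the grip force at its end, in the units of the state.
- env.sense(): the state, without advancing time (a new reading comes with each control period).
- env.camera(name): name is "scene" or "top" or "wrist"; returns a dict with "frame" (384x512x3 uint8, red, green, blue), "fx", "fy", "cx", "cy" (pixels), "rvec" (rotation vector, rad) and "tvec" (3), from world to camera coordinates, as OpenCV has them. Camera axes: x right, y down, z forward; pixel columns grow to the right and rows downward; lengths in mm; the calibration is good to about 2 mm. A picture is of the moment at which its call begins. There is no depth.
- env.job_done(): hands the job in; it is judged then, once.
The state is a dict: "time_s": time; "q": joint angles; "dq": joint speeds; "tau": joint torques, N m; "tcp_pos": TCP position; "eef_rot": TCP orientation; "ft_force": force on the tool from outside, world axes, zero at the start; "ft_torque": the same for the moment, N m; "grip_width": opening from 0.0 (shut) to 1.0 (fully open); "finger_force": force on a finger pad.
Only numpy, scipy, OpenCV 4.12 (cv2) and the standard library are available. Lean on these libraries where they do the work, as an engineer would, in place of code of your own. Each camera call takes 0.05 s, during which the arm holds its last target. There are 200 camera calls.

## Working session

There is one attempt and no reset: what is moved stays moved. The work goes in short steps, Python scripts to look and compute and a tool call to move; the robot and the scene stay as the last step left them, time stands still between calls to the robot, and variables do not carry over. Pictures are saved under pics/ and viewed, at most 10 in all, crops included, and the job is handed in when it is done.

Besides the shell and the picture viewer there is one more tool, called after "Emit:" as a command line: name --argument value ..., lists and objects as JSON in quotes. arm_command: Moves the arm, as the interface text tells. Its arguments: {"type":"object","properties":{"rows":{"type":"string"},"squeeze":{"type":"number"}},"required":["rows"]}

```bash
mkdir -p pics; ls; cat > h.py <<'E'
import numpy as np, cv2
from plant import env
def cam(n,save=None):
    c=env.camera(n)
    if save: cv2.imwrite(f'pics/{save}.png',c['frame'][:,:,::-1])
    return c
def ray(c,u,v):
    R,_=cv2.Rodrigues(np.array(c['rvec'],float)); t=np.array(c['tvec'],float).ravel()
    return -R.T@t, R.T@np.array([(u-c['cx'])/c['fx'],(v-c['cy'])/c['fy'],1.])
def onz(c,u,v,z):
    o,d=ray(c,u,v); return o+d*(z-o[2])/d[2]
def proj(c,P):
    p,_=cv2.projectPoints(np.array(P,float).reshape(-1,3),np.array(c['rvec'],float),np.array(c['tvec'],float),np.array([[c['fx'],0,c['cx']],[0,c['fy'],c['cy']],[0,0,1.]]),None); return p.reshape(-1,2)
E
python3 - <<'E'
from h import *
a=cam('top','top');b=cam('scene','scene')
im=np.hstack([a['frame'],b['frame']])[:,:,::-1]
cv2.imwrite('pics/both.png',cv2.resize(im,(800,300)))
for c in(a,b): print(ray(c,256,192),c['fx'])
print(env.sense())
E
```

```text
pics
(array([ 331.49437153, -192.34011124,  952.5147338 ]), array([ 0.21708107, -0.00219158, -0.97618833])) 372.6914192500853
(array([ 154.18845884, -915.03949902,  601.70088603]), array([ 0.36680567,  0.7408567 , -0.56270124])) 412.422355354606
{'time_s': 0.1, 'q': array([ 1.01380409,  0.3338345 ,  0.03984428,  1.46615003, -0.01341226,
        1.34328789, -0.05850335]), 'dq': array([ 0.00109183, -0.00265318,  0.00033458, -0.00408422, -0.00030151,
       -0.00068141, -0.0007403 ]), 'tau': array([ 4.91963976e-03, -6.57811618e+01,  1.34027425e+00, -4.04708076e+01,
       -5.97892259e-02,  4.09438368e-02,  1.24905719e-04]), 'tcp_pos': array([ 287.09832922, -582.70639988,  221.7675655 ]), 'eef_rot': array([-3.05832621e+00, -7.12536469e-01,  6.14789047e-04]), 'ft_force': array([ 0.63238058,  0.37883708, -1.00913494]), 'ft_torque': array([ 0.0810781 , -0.00127394,  0.01700698]), 'finger_force': 0.0, 'grip_width': 0.9977540967540868}
```

View pics/top.png

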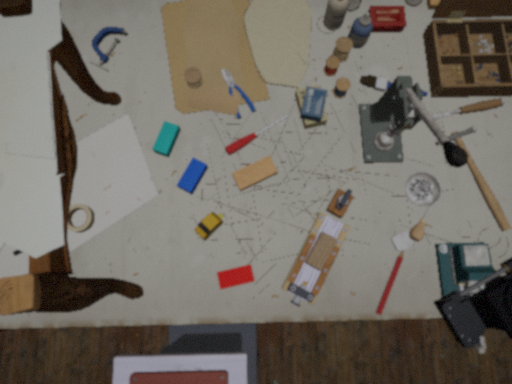

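View pics/scene.png

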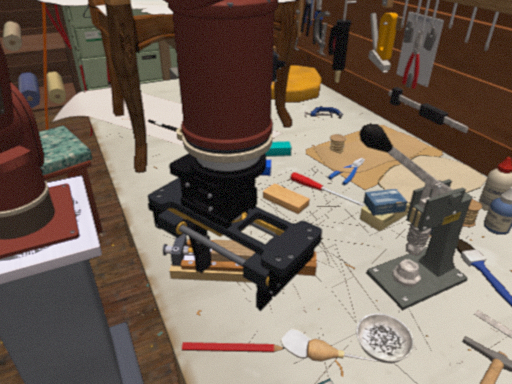

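The top view shows the fixture at about (320,255), the stud in its park block at (341,203), the end stop probably at (302,291), and the oak block on the track at (323,250). In the scene view the arm hides the fixture. Candidates for the oak block are the turquoise (166,138), blue (192,175) and red (235,276) look-alikes, the pine block (255,172), and the wooden block between the guides (323,250). By the description I choose the one between the guides, and will check it in a close crop.

```bash
python3 - <<'E'
import cv2
a=cv2.imread('pics/top.png')[180:310,270:370]
cv2.imwrite('pics/crop.png',cv2.resize(a,None,fx=4.6,fy=4.6,interpolation=cv2.INTER_CUBIC))
E
```

```text
(no output)
```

View pics/crop.png

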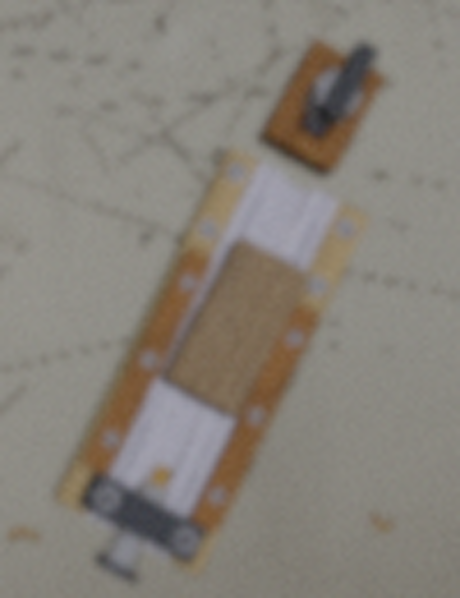

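The crop shows the oak block between the guides (crop px 238,325), the plunger's brass tip at (160,473), the end stop at (145,520), and the stud wing from (365,50) to (318,128) on the park block. The choice is confirmed.

```bash
python3 - <<'E'
from h import *
c=cam('top')
def P(u,v,z): return onz(c,270+u/4.6,180+v/4.6,z)
tl,tr,bl,br=[P(*p,24) for p in((228,150),(364,212),(58,497),(207,572))]
print('board',tl,tr,bl,br)
print('len',np.linalg.norm(bl-tl),np.linalg.norm(br-tr),'w',np.linalg.norm(tr-tl),np.linalg.norm(br-bl))
m0=(tl+tr)/2;m1=(bl+br)/2;d=m1-m0;print('mid',m0,m1,np.degrees(np.arctan2(d[1],d[0])))
s1,s2=P(107,498,58),P(187,540,58);print('endstop',(s1+s2)/2)
pk=[P(*p,28) for p in((318,40),(382,82),(325,172),(263,132))];print('park',np.mean(pk,0),[np.linalg.norm(pk[i]-pk[i-1]) for i in range(4)])
d=pk[3]-pk[0];d2=pk[2]-pk[1];print([np.degrees(np.arctan2(x[1],x[0])) for x in(d,d2)])
w=[P(365,48,93),P(318,128,93)];d=w[1]-w[0];print('wing',np.mean(w,0),np.linalg.norm(d),np.degrees(np.arctan2(d[1],d[0])))
ob=[P(*p,54) for p in((240,240),(308,270),(236,412),(168,378))];print('oak',np.mean(ob,0),[np.linalg.norm(ob[i]-ob[i-1]) for i in range(4)])
print('tip',P(157,478,39))
s=env.sense();R,_=cv2.Rodrigues(s['eef_rot']);print(s['tcp_pos'],R.round(3))
w=cam('wrist');o,dd=ray(w,256,192);print(o,dd,R.T@(o-s['tcp_pos']),R.T@dd,w['fx'])
E
```

```text
board [ 480.9799702  -353.42194098   24.        ] [ 445.14730856 -425.33328702   24.        ] [ 298.57840295 -253.29506086   24.        ] [ 258.88051566 -329.45719469   24.        ]
len 208.0762453058649 209.49353979937138 w 80.3443920204739 85.88709381828731
mid [ 463.06363938 -389.377614     24.        ] [ 278.72945931 -291.37612777   24.        ] 152.00260156986207
endstop [ 287.99633872 -295.54093719   58.        ]
park [ 503.43161774 -405.72797345   28.        ] [np.float64(60.981669525343605), np.float64(41.54238330607095), np.float64(60.291214376534775), np.float64(39.58845179560665)]
[np.float64(146.51629688340608), np.float64(144.684459385659)]
wing [ 500.66445717 -401.37573721   93.        ] 49.186420711496126 146.67318942178088
oak [ 384.4594055 -348.1617564   54.       ] [np.float64(81.6238229832321), np.float64(38.30943552895944), np.float64(83.17505534123524), np.float64(38.499694322486164)]
tip [ 307.4882315  -303.96646478   39.        ]
[ 287.08496525 -582.75345572  221.86301041] [[ 0.897  0.442 -0.001]
 [ 0.442 -0.897  0.001]
 [-0.    -0.001 -1.   ]]
[ 357.26347457 -548.0398845   383.97537251] [-0.2528036  -0.13767403 -0.95774845] [  78.27876568   -0.32645745 -162.11971321] [-0.2875266   0.01296953  0.957761  ] 281.4920280718085
```

```bash
python3 - <<'E'
from h import *
c=cam('top')
for z in(100,200,300): print(z,[onz(c,*p,z)[:2].round() for p in((455,155),(405,85),(384,142))])
E
```

```text
100 [array([ 600., -672.]), array([ 786., -572.]), array([ 637., -506.])]
200 [array([ 569., -616.]), array([ 732., -527.]), array([ 601., -469.])]
300 [array([ 537., -559.]), array([ 679., -483.]), array([ 565., -432.])]
```

Emit:
arm_command --rows "0.05 -0.06 0.0 0 0 0 -1;0.05 -0.06 0.0 0 0 -8 -1;0.10 -0.07 0 0 0 -16 -1;0.14 -0.07 0 0 0 -24 -1;0.18 -0.07 0 0 0 -32 -1;0.22 -0.07 0 0 0 -40 -1;0.26 -0.07 0 0 0 -48 -1;0.272 -0.069 0 0 0 -56 -1;0.272 -0.069 0.03 0 0 -64 -1;0.272 -0.069 0.03 0 0 -72 -1;0.272 -0.069 0.03 0 0 -80 -1;0.272 -0.069 0.03 0 0 -88 -1;0.272 -0.069 0.03 0 0 -96 -1;0.272 -0.069 0.03 0 0 -104 -1;0.272 -0.069 0.03 0 0 -112 -1;0.272 -0.069 0.03 0 0 -120.5 -1;0.272 -0.069 0.03 0 0 -120.5 -1;0.272 -0.069 0.03 0 0 -120.5 -1"

```text
time_s: 2.05
tcp_pos: [500.6, -401.0, 192.4]
eef_rot: [-0.906, -3.008, -0.0]
ft_force: [-0.1, -0.1, -0.2]
grip_width: 1.001
finger_force: 0.0
```

```bash
python3 - <<'E'
from h import *
cam('wrist','w1'); c=cam('scene','s1'); print(proj(c,[[500,-401,60],[371,-340,30]]))
print(env.sense()['q'].round(2))
E
```

```text
[[297.03278949 244.35437402]
 [224.9809057  255.83644618]]
[ 0.91  0.36 -0.39  1.51  0.14  1.3   1.49]
```

View pics/w1.png

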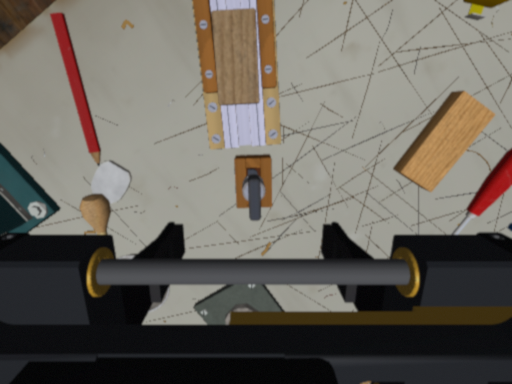

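The wrist view shows the wing at (253,172)–(255,218) on the park block (253,182), and the board's near end from (211,149) to (281,142). The drill press base is well away, at the bottom of the image.

```bash
python3 - <<'E'
from h import *
c=cam('wrist'); f=c['frame'].astype(int); s=f.sum(2); g=f[:,:,0]
# wing
for r in range(166,224,4):
    x=np.where(s[r,238:272]<240)[0]+238; print(r,x.min() if len(x) else None,x.max() if len(x) else None,end=' | ')
cv2.imwrite('pics/c1.png',cv2.resize(c['frame'][90:225,195:295,::-1],None,fx=4.4,fy=4.4,interpolation=cv2.INTER_CUBIC))
E
```

```text
166 245 260 | 170 245 261 | 174 246 261 | 178 245 262 | 182 243 263 | 186 242 259 | 190 249 259 | 194 249 259 | 198 249 259 | 202 248 261 | 206 248 260 | 210 250 259 | 214 250 259 | 218 251 259 | 222 None None |
```

View pics/c1.png

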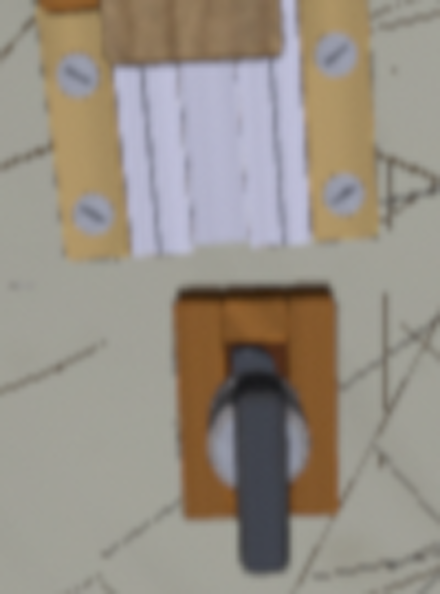

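The crop shows the wing's top face centred at crop px (263,480), with the head just out of sight in the pocket. The slot is the band between the lines (178,60)–(190,245) and (237,60)–(248,245).

```bash
python3 - <<'E'
from h import *
c=cam('wrist')
def P(u,v,z): return onz(c,195+u/4.4,90+v/4.4,z)
ang=lambda d: np.degrees(np.arctan2(d[1],d[0]))
a,b=P(261.5,388,93),P(264,572,93); print('wing',(a+b)/2,np.linalg.norm(a-b),ang(a-b), 'width',np.linalg.norm(P(238,480,93)-P(287,480,93)))
pk=[P(*p,28) for p in((177,300),(334,292),(340,512),(184,518))];print('park',np.mean(pk,0),[np.linalg.norm(pk[i]-pk[i-1]).round(1) for i in range(4)],ang(pk[0]-pk[3]),ang(pk[1]-pk[2]))
s0,s1=P(219,245,24),P(207.5,65,24);print('slot',s0,s1,ang(s1-s0),'w',np.linalg.norm(P(190,240,24)-P(247.5,240,24)))
e0,e1=P(65,258,24),P(378,238,24);print('end',(e0+e1)/2,np.linalg.norm(e1-e0),ang(e1-e0)+90)
print(ang(P(38,20,24)-e0),ang(P(372,20,24)-e1))
b0,b1=P(103,62,24),P(282,58,24);print('oak end',(b0+b1)/2,np.linalg.norm(b0-b1))
s=env.sense();R,_=cv2.Rodrigues(s['eef_rot']);print(s['tcp_pos'],R.round(4))
E
```

```text
wing [ 507.11614872 -403.34028241   93.        ] 42.999509509924344 147.45918712412296 width 10.883733893502539
park [ 506.86137205 -404.0550231    28.        ] [np.float64(61.5), np.float64(41.7), np.float64(61.9), np.float64(43.7)] 147.4108858526441 149.21316001746086
slot [ 464.47696415 -388.80462235   24.        ] [ 424.94297711 -365.81097233   24.        ] 149.81697748923378 w 15.253209032372554
end [ 465.44914333 -388.78280141   24.        ] 83.39124906143675 150.2460434573759
150.61269414935978 149.82719100484545
oak end [ 421.82357544 -368.33131173   24.        ] 45.62821045765806
[ 500.79497884 -400.89713739  192.55497071] [[-0.835   0.5503 -0.    ]
 [ 0.5503  0.835   0.    ]
 [ 0.     -0.     -1.    ]]
```

Emit:
arm_command --rows "-0.0067 0.0011 0.04 0 0 -1.1 -1;-0.0067 0.0011 0.08 0 0 -1.1 -1;-0.0067 0.0011 0.11 0 0 -1.1 -1;-0.0067 0.0011 0.1235 0 0 -1.1 -1;-0.0067 0.0011 0.1235 0 0 -1.1 -1;-0.0067 0.0011 0.1235 0 0 -1.1 0.5;-0.0067 0.0011 0.1235 0 0 -1.1 1;-0.0067 0.0011 0.1235 0 0 -1.1 1;-0.0067 0.0011 0.1235 0 0 -1.1 1;-0.0067 0.0011 0.1235 0 0 -1.1 1;-0.0067 0.0011 0.1235 0 0 -1.1 1;-0.0067 0.0011 0.1235 0 0 -1.1 1;-0.0067 0.0011 0.1235 0 0 -1.1 1" --squeeze 50

```text
time_s: 3.55
tcp_pos: [507.0, -403.7, 69.0]
eef_rot: [-0.87, -3.019, -0.0]
ft_force: [0.7, 0.9, 0.6]
grip_width: 0.356
finger_force: 0.0
```

Emit:
arm_command --rows "0 0 0 0 0 0 1;0 0 0 0 0 0 1;0 0 0 0 0 0 1;0 0 0 0 0 0 1;0 0 0 0 0 0 1;0 0 0 0 0 0 1;0 0 0 0 0 0 1;0 0 0 0 0 0 1"

```text
time_s: 4.35
tcp_pos: [506.9, -403.8, 69.0]
eef_rot: [-0.871, -3.018, 0.0]
ft_force: [-0.6, -1.6, -1.7]
grip_width: 0.134
finger_force: 49.8
```

Emit:
arm_command --rows "0 0 -0.01 0 0 0 1;0 0 -0.02 0 0 0 1;0 0 -0.035 0 0 0 1;0 0 -0.05 0 0 0 1;0 0 -0.05 0 0 0 1;0.02 -0.003 -0.05 0 0 -1 1;0.045 -0.007 -0.05 0 0 -2 1;0.0653 -0.0109 -0.05 0 0 -3.3 1;0.0653 -0.0109 -0.05 0 0 -3.3 1;0.0653 -0.0109 -0.05 0 0 -3.3 1;0.0653 -0.0109 -0.05 0 0 -3.3 1"

```text
time_s: 5.45
tcp_pos: [446.7, -378.3, 119.2]
eef_rot: [0.783, 3.042, 0.0]
ft_force: [-0.7, 0.7, -3.1]
grip_width: 0.132
finger_force: 49.8
```

```bash
python3 - <<'E'
from h import *
c=cam('wrist','w2'); s=env.sense();R,_=cv2.Rodrigues(s['eef_rot']);print(s['tcp_pos'],R.round(4),s['ft_force'])
f=np.array([465.2,-388.8,24]);d=np.array([-.875,.485,0]);
print(proj(c,[f,f+22*d,f+200*d,s['tcp_pos']-[0,0,48]]))
cv2.imwrite('pics/w2c.png',cv2.resize(c['frame'][0:288,150:362,::-1],None,fx=2.08,fy=2.08,interpolation=cv2.INTER_CUBIC))
E
```

```text
[ 446.74822762 -378.23568941  119.13924205] [[-8.758e-01  4.826e-01  7.000e-04]
 [ 4.826e-01  8.758e-01 -0.000e+00]
 [-6.000e-04  3.000e-04 -1.000e+00]] [-0.34724692 -0.25967228 -2.26284482]
[[252.87215628 215.12659493]
 [252.93956    193.60507483]
 [253.62839399 -26.33463694]
 [253.28643726 211.80298356]]
```

View pics/w2c.png

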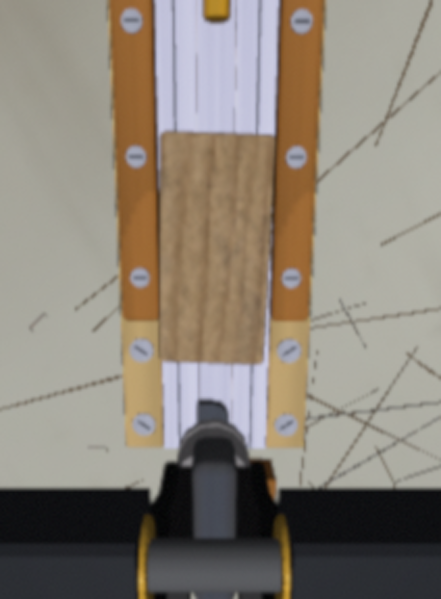

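```bash
python3 - <<'E'
from h import *
c=cam('wrist'); s=env.sense();R,_=cv2.Rodrigues(s['eef_rot']);T=s['tcp_pos']
def P(u,v,z): return R.T@(onz(c,150+u/2.08,v/2.08,z)-T)
f=lambda n,*p: print(n,[P(*q).round(1)[:2] for q in p])
f('Ledge',(110,20,24),(127,446,24)); f('Redge',(322,20,24),(303,446,24))
f('guide inner L,R @37',(155,20,37),(162,320,37),(280,20,37),(270,320,37))
f('tip',(216,19,39)); f('head',(211,403,74.5)); f('barrel',(215,425,112))
f('oak top near/far',(213,362,54),(218,132,54))
# slot edges by intensity
F=c['frame'].astype(int).sum(2)
for r in (40,55,178,185): print(r,F[r,222:286])
f('colsample',)
for u in(235,262): print(R.T@(onz(c,u,182,24)-T))
E
```

```text
Ledge [array([154.4, -40.3]), array([-20.6, -41.1])]
Redge [array([154.4,  41.1]), array([-20.5,  41.5])]
guide inner L,R @37 [array([150.6, -21.9]), array([ 40.8, -22. ]), array([150.6,  23.7]), array([40.9, 23.1])]
tip [array([150.3,   0.4])]
head [array([16. , -1.4])]
barrel [array([20.4,  0.1])]
oak top near/far [array([26.8, -0.7]), array([110.7,   1.1])]
40 [271 232 311 516 603 613 609 607 607 605 568 463 508 590 616 621 624 624
 626 629 626 620 614 616 615 612 612 608 603 603 610 613 618 609 602 602
 605 608 608 607 612 627 625 618 611 607 607 608 610 611 585 487 476 576
 617 625 624 628 627 599 487 303 235 260]
55 [277 246 243 399 570 613 613 609 608 608 580 484 477 574 613 617 624 624
 627 632 629 607 553 590 611 613 614 611 605 605 610 616 619 610 604 605
 608 610 608 587 547 596 621 619 613 609 608 608 612 613 577 468 511 593
 623 626 629 631 629 580 385 228 244 271]
178 [435 431 429 424 408 430 570 623 627 619 616 620 585 476 521 603 621 624
 630 636 638 635 616 558 577 605 610 608 609 611 613 617 616 613 610 605
 604 609 616 619 625 629 624 616 620 624 624 598 515 532 598 625 633 639
 636 612 520 463 457 465 467 467 465 465]
185 [434 431 428 426 422 460 575 619 624 621 616 621 596 514 537 603 620 624
 631 637 638 637 616 555 577 602 608 608 605 608 611 614 614 611 607 604
 601 610 601 570 606 624 622 619 620 624 621 587 480 523 600 627 635 639
 635 598 470 427 453 465 465 465 465 461]
colsample []
[ 12.14616192 -17.16015726  95.00308214]
[12.16584195  8.31746088 95.01296234]
```

```bash
python3 - <<'E'
from h import *
c=cam('wrist'); s=env.sense();R,_=cv2.Rodrigues(s['eef_rot']);T=s['tcp_pos']
F=c['frame'].astype(int).sum(2)
y=lambda u,v,z:(R.T@(onz(c,u,v,z)-T)).round(2)[:2]
for r in (193,194,196,198,200,201): print(r,F[r,240:266])
for r in (225,235,245): print(r,F[r,238:270])
print('far slot',y(244,55,24),y(262,55,24),y(233.5,55,24),y(273.2,55,24))
print('near slot',y(245.2,185,24),y(260.8,185,24),y(235.4,185,24),y(270.2,185,24))
print('unit at head',y(251,195,74.5),y(253,195,74.5),y(251,235,143),y(253,235,143))
E
```

```text
193 [628 636 635 613 508 315 182 164 163 161 164 177 205 239 263 297 389 501
 571 605 618 624 623 624 619 616]
194 [627 636 635 607 477 294 188 173 176 175 179 178 178 170 159 168 241 376
 505 590 615 625 626 624 616 615]
196 [627 635 635 599 451 296 235 232 232 236 235 238 234 230 224 216 198 185
 304 499 597 624 624 624 618 616]
198 [628 636 635 599 447 295 236 230 233 236 235 238 234 233 228 229 228 224
 245 383 557 621 627 623 616 616]
200 [630 636 635 597 447 292 235 229 231 232 234 227 225 223 222 221 226 231
 234 338 535 609 622 621 616 614]
201 [629 635 634 598 449 291 226 216 219 219 218 214 208 208 208 210 216 222
 229 323 502 593 617 619 615 616]
225 [ 87  86  89  94 111 140 176 191 198 203 206 208 205 202 205 203 204 205
 206 203 200 190 184 173 142 107  89  86  86  80  62  55]
235 [ 43  38  39  58 111 178 209 219 224 223 224 227 225 226 225 230 227 227
 229 229 221 216 210 201 179 129  72  41  36  36  37  44]
245 [ 41  40  43  53  97 165 203 218 224 224 225 226 226 223 228 228 230 230
 228 224 221 216 208 202 174 111  63  37  38  36  43  32]
far slot [121.33  -7.72] [121.34   7.26] [121.33 -16.46] [121.34  16.58]
near slot [ 9.25 -7.52] [9.26 7.24] [  9.24 -16.79] [ 9.27 16.13]
unit at head [15.01 -1.67] [15.01 -0.13] [13.79 -1.18] [13.79 -0.11]
```

The crop shows the plunger tip at (216,19), which gives fixture y ≈ 79 and is in range. The oak block spans v 132–362, and the slot is in line with the stud's head to within about 1 mm. I will lower now.

Emit:
arm_command --rows "0 0.0005 0.015 0 0 0 1;0 0.0005 0.03 0 0 0 1;0 0.0005 0.036 0 0 0 1;0 0.0005 0.040 0 0 0 1;0 0.0005 0.043 0 0 0 1;0 0.0005 0.045 0 0 0 1;0 0.0005 0.047 0 0 0 1;0 0.0005 0.047 0 0 0 1"

```text
time_s: 6.4
tcp_pos: [446.2, -377.8, 72.1]
eef_rot: [0.783, 3.042, -0.0]
ft_force: [-0.0, -1.1, -3.1]
grip_width: 0.135
finger_force: 49.8
```

Emit:
arm_command --rows "0 0 0.002 0 0 0 1;0 0 0.004 0 0 0 1;0 0 0.0055 0 0 0 1;0 0 0.0065 0 0 0 1;0 0 0.007 0 0 0 1;0 0 0.007 0 0 0 1"

```text
time_s: 7.0
tcp_pos: [446.1, -377.8, 65.2]
eef_rot: [0.783, 3.042, -0.0]
ft_force: [-1.0, 1.0, -0.4]
grip_width: 0.128
finger_force: 49.8
```

Emit:
arm_command --rows "0.005 0 0 0 0 0 1;0.01 0 0 0 0 0 1;0.013 0 0 0 0 0 1;0.016 0 0 0 0 0 1;0.02 0 0 0 0 0 1;0.025 0 0 0 0 0 1;0.03 0 0 0 0 0 1;0.035 0 0 0 0 0 1;0.04 0 0 0 0 0 1;0.044 0 0 0 0 0 1;0.047 0 0 0 0 0 1;0.047 0 0 0 0 0 1;0.047 0 0 0 0 0 1"

```text
time_s: 8.3
tcp_pos: [404.5, -354.8, 65.1]
eef_rot: [-0.783, -3.041, -0.0]
ft_force: [-1.4, 0.6, 5.1]
grip_width: 0.135
finger_force: 49.8
```

```bash
cat > st.py <<'E'
from h import *
s=env.sense();R,_=cv2.Rodrigues(s['eef_rot']);print(s['time_s'],'tcp',s['tcp_pos'].round(2),'F tool',(R.T@s['ft_force']).round(2),'T',(R.T@s['ft_torque']).round(2))
x0=np.array([446.2,-377.8,0]);d=R[:,0];print('x',(s['tcp_pos']-x0)@d,'y',(s['tcp_pos']-x0)@R[:,1])
E
python3 st.py; python3 - <<'E'
from h import *
c=cam('wrist','w3')
cv2.imwrite('pics/w3c.png',cv2.resize(c['frame'][0:288,150:362,::-1],None,fx=2.08,fy=2.08,interpolation=cv2.INTER_CUBIC))
E
```

```text
8.3 tcp [ 404.51 -354.84   65.09] F tool [ 1.54 -0.14 -5.14] T [-0.17  0.58 -0.02]
x 47.66240523582943 y -0.0356309723282147
```

View pics/w3c.png

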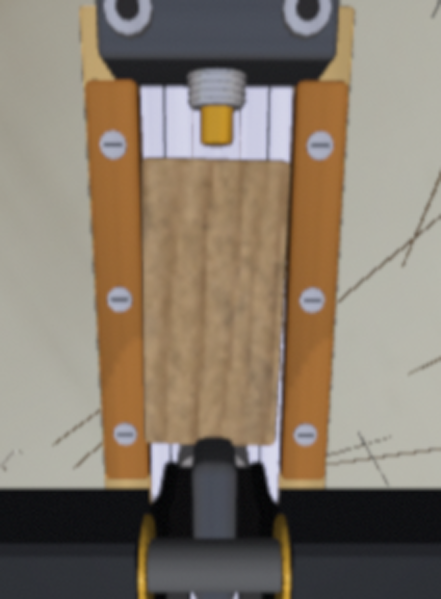

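The block has moved. Its far edge (v≈158) is still a few mm short of the plunger tip (v≈145).

```bash
python3 - <<'E'
from h import *
c=cam('wrist'); s=env.sense();R,_=cv2.Rodrigues(s['eef_rot']);T=s['tcp_pos']
f=lambda u,v,z:(R.T@(onz(c,150+u/2.08,v/2.08,z)-T)).round(1)[:2]
print('tip',f(216,142,43),f(216,145,39),'block',f(216,158,54),f(213,443,54),'endstop front',f(216,60,58))
for i in range(3): cam('top');s=env.sense();print((R.T@s['ft_force']).round(1))
E
```

```text
tip [102.2   0.3] [101.9   0.3] block [96.8  0.3] [13.1 -0.5] endstop front [119.8   0.2]
[ 3.6  0.6 -5.9]
[ 4.1  0.3 -4.9]
[ 3.  -1.3 -5.8]
```

Emit:
arm_command --rows "0.001 0 0 0 0 0 1;0.002 0 0 0 0 0 1;0.003 0 0 0 0 0 1;0.003 0 0 0 0 0 1"

```text
time_s: 8.95
tcp_pos: [402.6, -353.7, 65.1]
eef_rot: [0.783, 3.042, -0.0]
ft_force: [1.7, -0.8, 1.3]
grip_width: 0.136
finger_force: 49.8
```

```bash
python3 st.py
```

```text
8.95 tcp [ 402.59 -353.66   65.13] F tool [-1.84  0.09 -1.3 ] T [-0.17 -0.56  0.03]
x 49.80170532412116 y 0.0865556228922905
```

Emit:
arm_command --rows "0.001 0 0 0 0 0 1;0.002 0 0 0 0 0 1;0.003 0 0 0 0 0 1;0.004 0 0 0 0 0 1;0.005 0 0 0 0 0 1;0.005 0 0 0 0 0 1"

```text
time_s: 9.55
tcp_pos: [398.3, -351.3, 65.2]
eef_rot: [0.783, 3.042, -0.0]
ft_force: [5.2, -2.2, -0.9]
grip_width: 0.134
finger_force: 49.8
```

```bash
cat > avg.py <<'E'
from h import *
a=[]
for i in range(6):
    cam('top');s=env.sense();R,_=cv2.Rodrigues(s['eef_rot']);a.append(np.r_[R.T@s['ft_force'],R.T@s['ft_torque'],(s['tcp_pos']-[446.2,-377.8,0])@R[:,0],s['tcp_pos'][2]])
print(s['time_s'],np.mean(a,0).round(2),np.std(a,0).round(1))
E
python3 avg.py
```

```text
9.85 [-5.170e+00  2.700e-01  5.000e-02 -1.700e-01 -1.360e+00  2.000e-02
  5.474e+01  6.516e+01] [0.5 0.4 0.4 0.  0.1 0.  0.  0. ]
```

Emit:
arm_command --rows "0.001 0 0 0 0 0 1;0.002 0 0 0 0 0 1;0.0025 0 0 0 0 0 1;0.0025 0 0 0 0 0 1"

```text
time_s: 10.25
tcp_pos: [396.6, -350.3, 65.3]
eef_rot: [0.782, 3.041, -0.001]
ft_force: [5.9, -3.7, -2.3]
grip_width: 0.135
finger_force: 49.8
```

```bash
python3 avg.py
```

```text
10.55 [-7.280e+00 -5.000e-02  1.930e+00 -1.400e-01 -2.000e+00  2.000e-02
  5.660e+01  6.526e+01] [0.2 0.5 0.7 0.  0.  0.  0.  0. ]
```

Emit:
arm_command --rows "0 0 0.0005 0 0 0 1;0 0 0.001 0 0 0 1;0 0 0.0015 0 0 0 1;0 0 0.0015 0 0 0 1"

```text
time_s: 10.95
tcp_pos: [396.8, -350.5, 64.9]
eef_rot: [0.782, 3.041, -0.001]
ft_force: [2.9, -0.8, 10.6]
grip_width: 0.133
finger_force: 49.8
```

```bash
python3 avg.py;python3 - <<'E'
from h import *
c=cam('wrist','w4')
cv2.imwrite('pics/w4c.png',cv2.resize(c['frame'][0:288,150:362,::-1],None,fx=2.08,fy=2.08,interpolation=cv2.INTER_CUBIC))
E
```

```text
11.25 [-2.600e+00  1.100e+00 -1.050e+01 -3.700e-01 -7.400e-01  1.000e-02
  5.630e+01  6.495e+01] [0.3 0.3 0.3 0.  0.  0.  0.  0. ]
```

View pics/w4c.png

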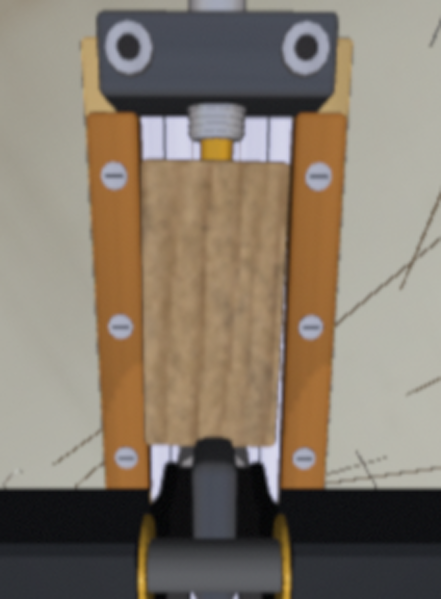

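The view shows the plunger pushed partly into its sleeve (v 138–160) and the block square between the guides.

```bash
python3 - <<'E'
from h import *
c=cam('wrist'); s=env.sense();R,_=cv2.Rodrigues(s['eef_rot']);T=s['tcp_pos'];x=(T-[446.2,-377.8,0])@R[:,0]
f=lambda u,v,z:((R.T@(onz(c,150+u/2.08,v/2.08,z)-T))[0]+x).round(2)
print('block far',f(216,160.5,54),'near',f(213,443.5,54),'es front bottom/sleeve end',f(216,139,45), x)
import cv2 as v
a=v.imread('pics/w3.png').astype(int);b=v.imread('pics/w4.png').astype(int)
for im,rr in((a,range(44,84)),(b,range(56,84))): print([tuple(int(k) for k in im[r,250:256].mean(0)) for r in rr])
E
```

```text
block far 152.35 near 69.3 es front bottom/sleeve end 158.95 56.30127498923213
[(179, 164, 161), (178, 163, 159), (170, 155, 152), (169, 155, 153), (167, 154, 151), (135, 130, 134), (84, 115, 137), (55, 131, 168), (47, 142, 185), (46, 144, 188), (46, 144, 188), (46, 144, 188), (46, 144, 188), (46, 144, 188), (46, 144, 188), (46, 144, 188), (47, 144, 188), (46, 144, 188), (47, 144, 189), (47, 144, 188), (47, 144, 188), (47, 144, 188), (46, 143, 187), (43, 136, 178), (38, 112, 148), (73, 98, 120), (146, 139, 145), (202, 182, 184), (222, 201, 200), (225, 204, 203), (222, 200, 200), (201, 182, 184), (150, 145, 154), (101, 121, 142), (92, 122, 149), (95, 126, 153), (96, 127, 154), (97, 128, 155), (97, 128, 156), (97, 128, 156)]
[(172, 159, 155), (177, 162, 158), (171, 157, 153), (172, 158, 155), (180, 165, 162), (180, 165, 161), (173, 159, 155), (174, 160, 156), (173, 159, 157), (144, 139, 142), (92, 124, 147), (57, 135, 174), (48, 143, 187), (47, 144, 188), (47, 145, 189), (47, 144, 189), (46, 145, 189), (47, 144, 189), (47, 144, 189), (47, 140, 183), (52, 124, 161), (69, 112, 140), (85, 117, 144), (93, 125, 152), (96, 127, 154), (97, 128, 155), (98, 129, 156), (98, 130, 157)]
```

Emit:
arm_command --rows "0.0008 0 0 0 0 0 1;0.0016 0 0 0 0 0 1;0.0022 0 0 0 0 0 1;0.0022 0 0 0 0 0 1"

```text
time_s: 11.75
tcp_pos: [396.2, -350.2, 65.1]
eef_rot: [0.781, 3.037, -0.003]
ft_force: [8.9, -5.1, 3.2]
grip_width: 0.133
finger_force: 49.8
```

```bash
cat >> avg.py <<'E'
c=cam('wrist'); f=c['frame'].astype(int); s=env.sense();R,_=cv2.Rodrigues(s['eef_rot']);T=s['tcp_pos'];x=(T-[446.2,-377.8,0])@R[:,0]
col=f[55:110,250:256].mean(1); b=col[:,2]; br=np.where((b<56)&(col[:,0]>160))[0]+55
if len(br): print('block far',((R.T@(onz(c,253,br.max()+1.8,54)-T))[0]+x).round(2),br.min(),br.max())
E
python3 avg.py
```

```text
12.05 [-9.730e+00  1.000e-01 -3.750e+00 -2.000e-01 -2.530e+00  2.000e-02
  5.670e+01  6.507e+01] [0.2 0.3 0.4 0.  0.  0.  0.  0. ]
block far 152.4 69 76
```

Emit:
arm_command --rows "0.0008 0 0 0 0 0 1;0.0015 0 0 0 0 0 1;0.0015 0 0 0 0 0 1;0.0015 0 0 0 0 0 1"

```text
time_s: 12.5
tcp_pos: [395.3, -349.7, 65.1]
eef_rot: [0.781, 3.037, -0.003]
ft_force: [10.1, -5.1, 1.4]
grip_width: 0.136
finger_force: 49.8
```

```bash
python3 avg.py
```

```text
12.8 [-1.158e+01  2.000e-01 -1.800e+00 -1.800e-01 -2.960e+00 -1.000e-02
  5.775e+01  6.509e+01] [0.4 0.3 0.6 0.  0.  0.  0.  0. ]
block far 153.45 70 76
```

Emit:
arm_command --rows "0.0006 0 0.001 0 0 0 1;0.0009 0 0.002 0 0 0 1;0.0009 0 0.003 0 0 0 1;0.0009 0 0.004 0 0 0 1;0.0009 0 0.0045 0 0 0 1;0.0009 0 0.0045 0 0 0 1"

```text
time_s: 13.45
tcp_pos: [395.4, -349.8, 62.0]
eef_rot: [0.781, 3.035, -0.005]
ft_force: [6.9, -4.3, 15.7]
grip_width: 0.138
finger_force: 49.8
```

```bash
python3 avg.py
```

```text
13.75 [-9.000e+00  1.270e+00 -1.483e+01 -3.600e-01 -2.230e+00  1.000e-02
  5.752e+01  6.210e+01] [0.3 0.8 0.4 0.  0.  0.  0.  0. ]
block far 152.91 69 76
```

Emit:
arm_command --rows "0 0 0 0 0 6 1;0 0 0 0 0 12 1;0 0 0 0 0 18 1;0 0 0 0 0 24 1;0 0 0 0 0 30 1;0 0 0 0 0 36 1;0 0 0 0 0 42 1;0 0 0 0 0 45 1;0 0 0 0 0 45 1"

```text
time_s: 14.7
tcp_pos: [396.4, -350.3, 62.6]
eef_rot: [1.883, 2.501, 0.0]
ft_force: [10.0, -5.0, 14.3]
grip_width: 0.132
finger_force: 49.9
```

```bash
python3 st.py; python3 -c "
from h import *
s=env.sense();d=np.array([-.8758,.4826,0]);print('along',(s['tcp_pos']-[446.2,-377.8,0])@d,'F along',s['ft_force']@d)"
```

```text
14.7 tcp [ 396.43 -350.31   62.6 ] F tool [ -7.74   8.36 -14.21] T [-2.35 -1.98 -0.04]
x 39.65552312804909 y -39.795001356219544
along 56.853690362201796 F along -11.227466053015618
```

Emit:
arm_command --rows "0.0004 -0.0004 0.0005 0 0 5 1;0.0004 -0.0004 0.0005 0 0 11 1;0.0004 -0.0004 0.0005 0 0 17 1;0.0004 -0.0004 0.0005 0 0 23 1;0.0004 -0.0004 0.0005 0 0 29 1;0.0004 -0.0004 0.0005 0 0 35 1;0.0004 -0.0004 0.0005 0 0 41 1;0.0004 -0.0004 0.0005 0 0 45.5 1;0.0004 -0.0004 0.0005 0 0 45.5 1;0.0004 -0.0004 0.0005 0 0 45.5 1"

```text
time_s: 15.7
tcp_pos: [397.7, -350.0, 62.7]
eef_rot: [2.7, 1.582, 0.01]
ft_force: [15.7, -4.7, 14.6]
grip_width: 0.135
finger_force: 50.1
```

```bash
cat > al.py <<'E'
from h import *
s=env.sense();d=np.array([-.8758,.4826,0]);R,_=cv2.Rodrigues(s['eef_rot']);print('along',(s['tcp_pos']-[446.2,-377.8,0])@d,'lat',(s['tcp_pos']-[446.2,-377.8,0])@[.4826,.8758,0],'F along',s['ft_force']@d,s['ft_force'],'xang',np.degrees(np.arctan2(R[1,0],R[0,0])),(R.T@s['ft_torque']).round(2))
E
python3 al.py; python3 - <<'E'
from h import *
c=cam('scene'); print(proj(c,[[396,-350,60]])); w=cam('wrist'); t=cam('top')
a=cv2.resize(c['frame'][190:310,150:310],(480,360)); b=cv2.resize(t['frame'][180:310,270:370],(277,360))
cv2.imwrite('pics/s2.png',np.hstack([a,b])[:,:,::-1])
E
```

```text
along 55.859245559962595 lat 0.9748343260659809 F along -16.028278442407622 [15.68924197 -4.74024104 14.63004524] xang 60.716701353218696 [-4.07  0.89 -0.15]
[[238.18878312 243.92953927]]
```

View pics/s2.png

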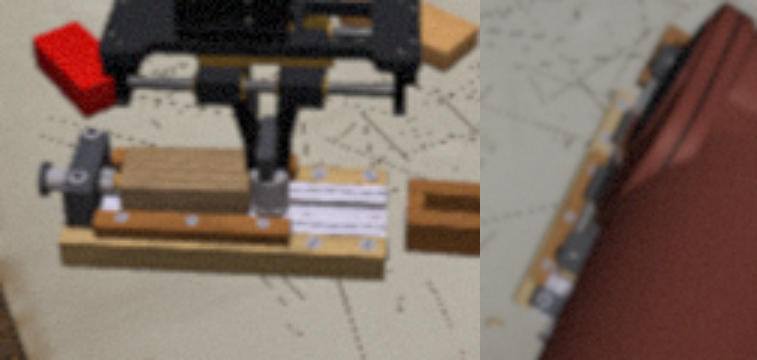

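The scene view shows the barrel upright against the oak block, the wing held, and the plunger partly compressed with its brass at about (112,180) in the crop. I will measure the plunger's exposed length there.

```bash
cat > pl.py <<'E'
from h import *
c=cam('scene'); d=np.array([-.8758,.4826,0]);n=np.array([.4826,.8758,0])
xs=np.arange(146,170,1.); P=np.array([[446.2,-377.8,39]])+xs[:,None]*d
for off in(-4,0,4):
    p=proj(c,P+[0,0,off]); 
    print(off,[tuple(cv2.getRectSubPix(c['frame'],(1,1),(float(u),float(v)))[0,0].tolist()) for u,v in p])
print(p[0],p[-1])
E
python3 pl.py
```

```text
-4 [(133, 105, 81), (133, 106, 82), (133, 107, 82), (134, 109, 81), (136, 109, 83), (137, 109, 84), (137, 110, 82), (137, 111, 81), (136, 109, 79), (135, 107, 77), (135, 105, 70), (133, 102, 63), (124, 95, 59), (117, 90, 58), (122, 103, 85), (128, 116, 111), (132, 122, 120), (136, 127, 128), (138, 131, 132), (140, 135, 135), (139, 133, 133), (137, 130, 131), (121, 115, 118), (105, 99, 103)]
0 [(154, 127, 98), (155, 128, 99), (156, 128, 96), (156, 129, 96), (156, 129, 98), (156, 129, 99), (156, 127, 99), (159, 128, 97), (163, 130, 93), (165, 130, 84), (165, 127, 71), (162, 123, 67), (156, 120, 72), (152, 122, 87), (150, 128, 113), (149, 134, 132), (149, 140, 144), (151, 146, 152), (156, 150, 157), (158, 152, 158), (153, 150, 154), (143, 140, 143), (124, 119, 123), (103, 98, 101)]
4 [(154, 124, 95), (154, 126, 97), (154, 127, 97), (155, 128, 97), (157, 129, 97), (156, 128, 95), (154, 126, 92), (155, 125, 86), (156, 124, 80), (160, 124, 74), (165, 125, 68), (163, 127, 76), (160, 129, 87), (155, 131, 107), (148, 134, 129), (146, 139, 142), (145, 144, 152), (145, 145, 154), (146, 144, 154), (141, 140, 149), (136, 134, 141), (119, 118, 124), (99, 99, 102), (79, 78, 80)]
[194.0720499  248.67654171] [182.64061165 248.22294487]
```

Brass is exposed over about 4.7 of its free 9.2 mm, so the plunger carries roughly 10 N. I will ease the press so the spring clamps the head up.

Emit:
arm_command --rows "0 0.0003 -0.0006 0 0 0 1;0 0.0006 -0.0012 0 0 0 1;0 0.0006 -0.0018 0 0 0 1;0 0.0006 -0.0024 0 0 0 1;0 0.0006 -0.0026 0 0 0 1;0 0.0006 -0.0026 0 0 0 1"

```text
time_s: 16.5
tcp_pos: [397.5, -349.9, 63.6]
eef_rot: [2.702, 1.583, 0.01]
ft_force: [18.8, -8.3, -1.4]
grip_width: 0.136
finger_force: 50.3
```

```bash
python3 al.py; python3 pl.py | sed -n 2p
```

```text
along 56.162647686673196 lat 0.9535863890541982 F along -20.488489928501973 [18.83213582 -8.27870985 -1.36214422] xang 60.715494747251675 [-5.17  0.7  -0.09]
0 [(155, 124, 96), (156, 125, 97), (156, 128, 98), (156, 129, 98), (158, 128, 99), (157, 128, 99), (156, 128, 98), (155, 128, 96), (157, 128, 93), (159, 127, 87), (161, 126, 77), (160, 123, 72), (154, 120, 73), (150, 121, 87), (148, 129, 113), (148, 136, 134), (151, 144, 148), (155, 149, 157), (157, 150, 159), (157, 151, 159), (155, 149, 155), (145, 141, 144), (124, 121, 124), (102, 99, 101)]
```

Emit:
arm_command --rows "0 0.0005 0 0 0 0 1;0 0.001 0 0 0 0 1;0 0.0015 0 0 0 0 1;0 0.002 0 0 0 0 1;0 0.002 0 0 0 0 1;0 0.002 0 0 0 0 1"

```text
time_s: 17.15
tcp_pos: [397.9, -350.1, 63.6]
eef_rot: [2.705, 1.584, 0.007]
ft_force: [12.7, -4.8, 6.0]
grip_width: 0.135
finger_force: 50.1
```

```bash
python3 al.py; python3 pl.py | sed -n 2p
```

```text
along 55.66142328443014 lat 0.9497916374532629 F along -13.446152441545081 [12.71216696 -4.79245052  6.04838608] xang 60.70219495109833 [-3.32  0.84 -0.14]
0 [(152, 123, 94), (154, 124, 95), (156, 126, 95), (157, 128, 96), (157, 131, 97), (156, 131, 97), (154, 127, 96), (155, 126, 94), (158, 127, 89), (162, 127, 82), (165, 128, 73), (164, 127, 70), (157, 123, 74), (152, 124, 88), (149, 131, 114), (150, 138, 135), (154, 145, 148), (158, 151, 157), (160, 154, 159), (159, 153, 158), (154, 147, 151), (143, 137, 140), (124, 119, 123), (103, 100, 104)]
```

Emit:
arm_command --rows "0 0.0002 -0.0004 0 0 0 1;0 0.0004 -0.0008 0 0 0 1;0 0.0004 -0.0008 0 0 0 1;0 0.0004 -0.0008 0 0 0 1"

```text
time_s: 17.6
tcp_pos: [397.9, -350.1, 63.7]
eef_rot: [2.705, 1.584, 0.007]
ft_force: [13.6, -5.1, -0.3]
grip_width: 0.131
finger_force: 50.1
```

```bash
python3 al.py; python3 pl.py | sed -n 2p
```

```text
along 55.674456385676315 lat 0.964723481754703 F along -14.377635521161524 [13.63298431 -5.05152893 -0.31912199] xang 60.703580018132506 [-3.74  0.73 -0.08]
0 [(153, 127, 96), (153, 127, 96), (154, 126, 96), (155, 127, 98), (156, 129, 99), (157, 130, 100), (157, 130, 99), (158, 130, 97), (161, 129, 92), (163, 128, 83), (163, 126, 70), (160, 123, 66), (154, 119, 71), (150, 121, 86), (148, 129, 112), (149, 138, 133), (155, 146, 149), (157, 151, 158), (156, 150, 157), (155, 149, 156), (154, 149, 153), (146, 141, 144), (125, 120, 124), (103, 98, 102)]
```

Emit:
arm_command --rows "0 0 0 0 0 0 0.6;0 0 0 0 0 0 0.3;0 0 0 0 0 0 0;0 0 0 0 0 0 0;0 0 0 0 0 0 0;0 0 0 0 0 0 0;0 0 -0.005 0 0 0 0;0 0 -0.02 0 0 0 0;0 0 -0.05 0 0 0 0;0 0 -0.09 0 0 0 0;0 0 -0.12 0 0 0 0;0 0 -0.12 0 0 0 0"

```text
time_s: 18.85
tcp_pos: [395.8, -350.4, 186.9]
eef_rot: [2.706, 1.582, 0.004]
ft_force: [0.6, -0.2, 0.4]
grip_width: 0.503
finger_force: 0.0
```

```bash
python3 al.py; python3 pl.py | sed -n 2p; python3 - <<'E'
from h import *
c=cam('scene'); w=cam('wrist')
a=cv2.resize(c['frame'][190:310,150:310],(480,360)); b=cv2.resize(w['frame'],(320,240)); b=np.vstack([b,np.zeros((120,320,3),np.uint8)])
cv2.imwrite('pics/s3.png',np.hstack([a,b])[:,:,::-1])
E
```

```text
along 57.40889565607603 lat -0.317034437158636 F along -0.5860468244130854 [ 0.57528666 -0.17034971  0.36251557] xang 60.62650115765133 [-0.08 -0.02  0.05]
0 [(148, 120, 92), (148, 122, 93), (149, 122, 92), (150, 122, 93), (152, 123, 94), (152, 123, 95), (152, 125, 95), (154, 127, 93), (158, 129, 88), (161, 127, 78), (161, 122, 63), (158, 119, 59), (152, 117, 68), (146, 119, 84), (141, 124, 109), (141, 131, 129), (149, 142, 144), (152, 148, 153), (151, 147, 153), (150, 145, 152), (149, 144, 149), (141, 135, 140), (122, 116, 121), (99, 94, 99)]
```

View pics/s3.png

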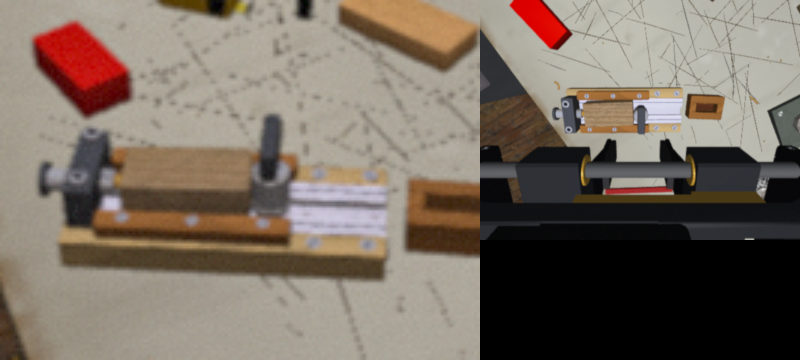

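The stud stands locked at crop px (268,175) with its wing square across the track. The block is against the barrel, and the plunger (118,180) is still compressed as before release.

```bash
python3 -c "
from plant import env
print(env.job_done())"
```

```text
the job is handed in; nothing more can be done
None
```

The job is handed in: the stud is locked with its wing square across the track, and it still held the oak block on the spring plunger at roughly 10 N (judged from how far the plunger was pushed in) after I let go. The wrist force along the track briefly read 20.5 N while I eased the press. I put the block's share at about 11 to 12 N and the rest down to friction in the track, but I did not measure it directly.

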